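Reverse the ratchet clamp and clamp the stone against its stop

TASK

The ratchet of the bench clamp is still set to loosen: flip its small direction lever fully over to the tightening side, then work the handle back and forth by its knob until the jaw has pushed the stone square against the stop and holds it firmly. Stop pulling as soon as the handle has clearly grown stiffer (about 13 N at the knob against 7 N when running free), because overtightening bruises the soft stone. Move the jaw only by the ratchet, keep off the stone, the jaw and the stop, and leave the other things on the bench where they are.

Things in the scene. Friction and masses are not known exactly. Their poses are not given: they have to be found in the camera images.
- hub (a point): On the vertical axis of ratchet wheel and handle, 80 mm above the bench. Green case 110 x 93 mm screwed to the bench, the wheel (16 pins, 64 mm across) on top. Axes: y is the way the jaw travels to tighten, x the side away from the handle, z up. The wheel has friction: the jaw stays where driven when the handle is let go or swung back (holds 45 N). A tooth picking up jolts the handle briefly.
- knob (a point): Centre of the wooden knob: an upright post 22 mm in diameter, 80 to 126 mm above the bench (this point 103), on the handle's end, 170 mm from the hub axis; the handle is a flat bar 24 mm wide, top at 80 mm. Force along the swing while it moves: about 2 N slipping back, 7 N with the jaw running free, plus 1.2 N per 10 N of grip on the stone: 10 N is a 25 N grip, 13 N about 50 N, 17 N too much.
- handle (a joint): Handle angle about the hub, rad, counter-clockwise from above positive; 0 where it points along the clamp's -x; hard stops at -0.7 and 0.7. With the lever on tighten, swinging counter-clockwise closes the jaw 20 mm per rad; swinging back slips over the teeth (one each 0.39 rad, so up to 0.39 rad of a swing is lost picking up a tooth; a full swing gains about 23 mm). On loosen, the other way.
- selector (a joint): Direction lever of the ratchet, rad, from 0 (loosen) to 0.76 (tighten, against its stop), counter-clockwise from above; it stays where it is left (about 2 N at its tip moves it) and must be pushed beyond 0.65 to engage well. Pushing on against its stop moves the whole handle.
- lever_tip (a point): Middle of the direction lever's thumb tab: an upright dark steel blade 16 mm long (along the lever), 8 mm thick, 84 to 114 mm above the bench (this point 99), on top of the handle, 38 mm outward of the lever's pivot. It is pushed sideways: from its loosen place to its tighten place it travels 28 mm.
- lever_pivot (a point): Pivot of the direction lever on top of the handle, 61 mm from the hub axis towards the knob, 83 mm above the bench. The point is fixed to the lever. The lever is in line with the handle at 0.38 rad; on the tighten side its tip lies on the side the handle must be driven to (counter-clockwise).
- jaw: The clamp's moving jaw: a green plate 100 mm wide and 56 mm high on a steel rack, sliding along the clamp's y. The origin lies under the hub axis when the jaw is as built; its front face is at y = +80 mm of this body, 20 mm to the side of +x.
- pad: Black rubber facing on the jaw, 96 x 6 x 44 mm, spring-backed: it gives 1 mm per 25 N, up to 6 mm. Origin at its centre; its face, which meets the stone, is 3 mm ahead towards y.
- stone: Loose pale limestone block, 100 x about 60 x about 65 mm (rough-sawn, so only to some 2 mm), about 0.8 kg, standing on the bench between jaw and stop with some centimetre of air on each side and slightly askew. Origin at the middle of its underside, x along its 100 mm.
- stop: Fixed stop screwed to the bench, a wood-faced steel angle 110 mm wide and 60 mm high. Origin at bench level in the middle of the wooden face that looks at the stone; y points away from the stone.
- mallet: Bystander: a mason's round rubber mallet standing on its head, 84 mm across and 218 mm high.
- chisel: Bystander: a steel stone chisel lying on the bench, 190 mm long.
- can: Bystander: an upright can 60 mm across and 150 mm high.
Not all that is in view belongs to the job. Leave any red or turquoise look-alike of the stop alone. There is more than one size of the stone; the job needs the larger.

How it is judged:
By the outcome, as a careful person would: the job done as asked, in the order asked, and still so for the second after the job is handed in, with the robot touching nothing.
It also fails if it takes over 72 s, if anything falls off the work surface, if the arm or the gripper's body presses on something with over 40 N, if the wrist force passes 120 N, or if a joint passes its speed limit or range.

ROBOT

A 7-joint arm with a two-finger parallel gripper is mounted at the origin on the work surface. World frame = base frame: x ahead of the robot, y to its left, z up, the work surface at z = 0. Lengths are in m, angles in rad, forces in N, time in s.
With the tool pointing down it reaches from about 0.425 to 0.875 m from the base axis. Payload 4.7 kg.
Tool frame: the origin (TCP) lies at the very end of the fingers, on their centre line; the grasp point (between the pads) lies 19 mm behind it; z points along the fingers, y is the line along which they close (so a half turn about z gives the same grasp; the last joint's range is limited). The gripper opens to 87 mm and grips with 3 to 60 N. Pads are 19 mm wide; open, the fingers measure 117 mm over their backs; the gripper's body (75 mm by 190 mm) begins 51 mm behind the grasp point.
Start: joints at [-1.202, 0.321, -0.07, 1.45, 0.023, 1.371, -0.057], TCP at [0.226, 0.61, 0.223] pointing down, gripper open.
Joint ranges: [-2.86, 2.86], [-0.3, 2.09], [-1.38, 1.24], [0.06, 2.45], [-1.56, 4.7], [0.09, 2.05], [-2.69, 2.69]. Speed limits (rad/s): [2.57, 2.57, 3.14, 3.14, 3.14, 3.14, 3.14].

INTERFACE

Orientations are given as a rotation vector (axis times angle).
In Python, from bench import get_state, get_image, get_calibration, close_job gives the robot as it stands.
- The arm moves only by the shell command python3 -m crank 'ROWS' [FORCE]. ROWS is JSON, a list of rows, each a list of 5 numbers: the opening, from 0 (shut) to 1 (fully open), then the shift along the world's x, y, z in units of 0.2 m (1.0 is 0.2 m), then the turn about the world's z in units of 2 pi rad (1.0 is 2 pi rad). A call has 1 to 5 rows; each row is the pose to reach, as a shift and turn from the pose commanded when the call began, turning the shorter way round; what a row does not reach only later rows make up. A row lasts 1/8 s, in which the tool goes at most 62.5 mm and 10.7 degrees, less where a joint would pass 70% of its speed; a pose out of reach is approached as far as the arm can. A call with a number of a shift or a turn outside -1 to 1 is refused whole. A call with a gripper value outside its range is refused whole. The fingers move at their own pace and stop on an object; FORCE is the grip in N (left out, the last holds). Time passes only in rows, so rows that repeat a pose let the fingers close. It gives the time, the measured TCP pose, the force, the opening and the grip force at its end, in the units of the state.
- get_state(): the state, without advancing time (a new reading comes with each control period).
- get_image(name): name is "scene" or "top"; returns the picture (384x512x3 uint8, red, green, blue); there is no depth.
- get_calibration(name): a dict with "fovy" (degrees; the focal length in pixels is half the picture's height over the tangent of half this angle, whatever the lens; pixels are square), "cx", "cy" (the principal point, pixels), "R" (3x3) and "t" (3): a world point X has camera coordinates R X + t. Camera axes: x right, y down, z forward; pixel columns grow to the right and rows downward; lengths in m; the calibration is good to about 2 mm. A picture is of the moment at which its call begins. get_calibration takes no time and is no camera call.
- close_job(): hands the job in; it is judged then, once.
The state is a dict: "time": time; "joint_positions": joint angles; "qd": joint speeds; "joint_torque": joint torques, N m; "position": TCP position; "tool_rot": TCP orientation; "ft_force": force on the tool from outside, world axes, zero at the start; "torque": the same for the moment, N m; "grip_width": opening from 0.0 (shut) to 1.0 (fully open); "grip_force": force on a finger pad.
Only numpy, scipy, OpenCV 4.12 (cv2) and the standard library are available. Lean on these libraries where they do the work, as an engineer would, in place of code of your own. Each camera call takes 0.05 s, during which the arm holds its last target. There are 200 camera calls.

## Working session

There is one attempt and no reset: what is moved stays moved. The work goes in short steps, Python scripts to look and compute and a shell command to move; the robot and the scene stay as the last step left them, time stands still between calls to the robot, and variables do not carry over. Pictures are saved under pics/ and viewed, at most 10 in all, crops included, and the job is handed in when it is done.

```bash
ls; mkdir -p pics
python3 - <<'E'
from bench import *
import cv2,numpy as np
for n in("scene","top"):
    im=get_image(n); cv2.imwrite(f"pics/{n}0.png",cv2.cvtColor(im,cv2.COLOR_RGB2BGR)); np.save(f"pics/{n}0.npy",im)
    print(n,get_calibration(n))
print(get_state())
E
```

```text
pics
scene {'fovy': 49.93216967626654, 'cx': 254.04669124684207, 'cy': 191.53481152871103, 'R': array([[-0.5040565 ,  0.86343097, -0.02034701],
       [ 0.57297713,  0.31668102, -0.75591689],
       [-0.64623854, -0.39268319, -0.65435133]]), 't': array([ 0.37602131, -0.24657856,  1.47646189])}
top {'fovy': 47.43171045796595, 'cx': 258.2403885366833, 'cy': 197.85365278896938, 'R': array([[-0.03016612, -0.99947949,  0.01143495],
       [-0.99603779,  0.02910081, -0.08403484],
       [ 0.08365833, -0.01392464, -0.9963972 ]]), 't': array([-0.06152856,  0.5997529 ,  1.44020794])}
{'time': 0.1, 'joint_positions': array([-1.20188254,  0.32176286, -0.07006983,  1.45154805,  0.0225956 ,
        1.37079477, -0.05689069]), 'qd': array([-0.00130552, -0.00053938,  0.00013209, -0.00217181, -0.0002338 ,
       -0.00193099, -0.00030151]), 'joint_torque': array([-1.62170741e-04, -4.92574060e+01, -4.05708086e-01, -3.13398457e+01,
       -6.40742504e-02,  3.95302288e-02,  9.93659546e-05]), 'position': array([0.22570181, 0.60903106, 0.22156416]), 'tool_rot': array([-5.54349417e-01, -3.09207978e+00,  2.69116547e-03]), 'ft_force': array([-0.01010667,  0.64396552,  0.04002437]), 'torque': array([-0.00729816,  0.00777716, -0.00104437]), 'grip_force': 0.0, 'grip_width': 1.002888140188237}
```

View pics/scene0.png

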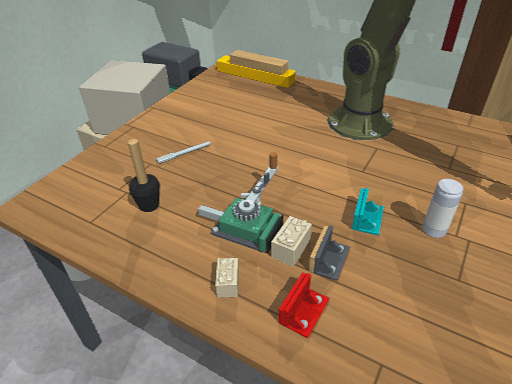

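View pics/top0.png

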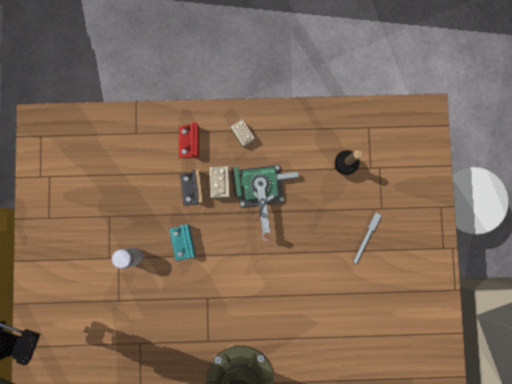

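The scene view shows the clamp at (250,215) with the knob at (273,161). The larger stone is at (292,240), the wood-faced stop at (328,255), and the look-alikes are red (303,305), turquoise (367,212) and a small stone (227,277). In the top view the hub is at about (260,184) and the knob at about (266,236). The jaw faces left (+y world). I'll crop in closer.

Run:
```python
import cv2
a=cv2.imread("pics/top0.png")[150:250,170:300]; a=cv2.resize(a,None,fx=4.5,fy=4.5,interpolation=cv2.INTER_CUBIC)
b=cv2.imread("pics/scene0.png")[145:285,190:360]; b=cv2.resize(b,None,fx=4,fy=4,interpolation=cv2.INTER_CUBIC)
cv2.imwrite("pics/c1.png",a);cv2.imwrite("pics/c2.png",b)
```

```text
(no output)
```

View pics/c1.png

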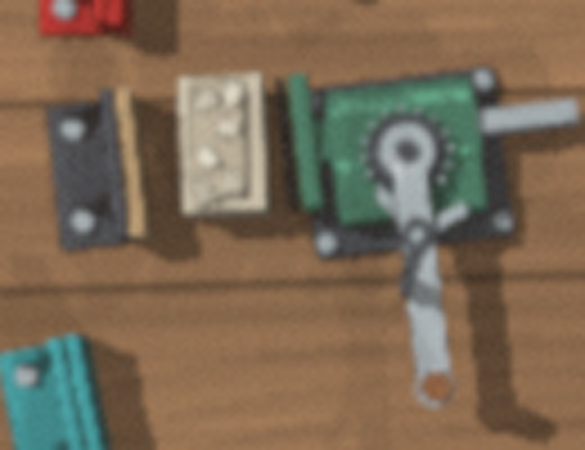

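View pics/c2.png

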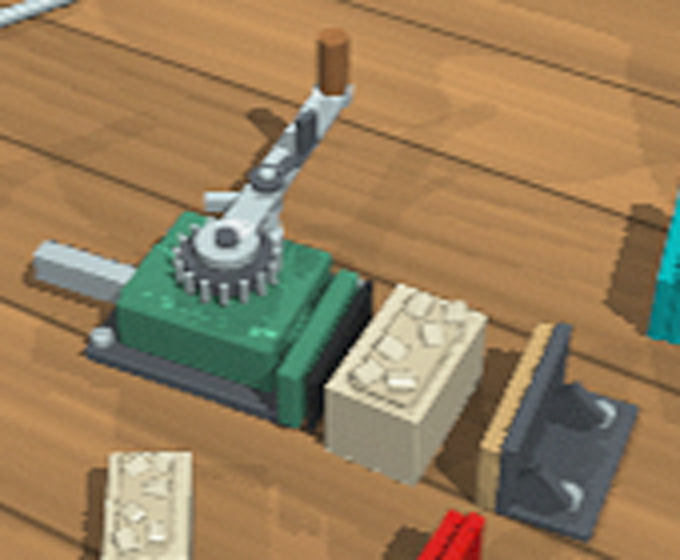

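The crops show the wood-faced dark stop, the large stone and the clamp. Candidates for each item:
- **Stop:** wood-faced at top (195,188), chosen. Red (188,141) and turquoise (182,242) are rejected.
- **Stone:** large at (220,182), chosen. Small at (243,132) is rejected.
- **Lever:** dark tab at top about (264,214) and scene about (266,178), chosen. Its pivot is at about (263,202), and the pale pawl arm at (270,197) is rejected.

Next I'll measure them.

```bash
cat > h.py <<'E'
from bench import *
import numpy as np
C={n:get_calibration(n) for n in("scene","top")}
def ray(n,p):
    c=C[n];f=192/np.tan(np.radians(c["fovy"]/2))
    d=c["R"].T@np.array([(p[0]-c["cx"])/f,(p[1]-c["cy"])/f,1]);return -c["R"].T@c["t"],d
def plane(n,p,z):
    o,d=ray(n,p);return o+d*(z-o[2])/d[2]
def tri(ps,pt):
    A=[];b=[]
    for n,p in(("scene",ps),("top",pt)):
        o,d=ray(n,p);d/=np.linalg.norm(d);P=np.eye(3)-np.outer(d,d);A.append(P);b.append(P@o)
    X=np.linalg.lstsq(np.vstack(A),np.hstack(b),rcond=None)[0];return X
T=lambda x,y:(170+x/4.5-.4,150+y/4.5-.4)
S=lambda x,y:(190+x/4-.4,145+y/4-.4)
E
python3 - <<'E'
from h import *
np.set_printoptions(precision=4,suppress=True)
print("tri hub",tri(S(228,237),T(408,150)),"knobtop",tri(S(333,37),T(435,385)),"tabtop",tri(S(307,113),T(424,290)))
for nm,s,t,z in(("hubbolt",(228,237),(408,150),.09),("knobtop",(333,37),(435,385),.126),("knobbase",(333,92),(433,403),.08),("pivot",(267,176),(418,235),.087),("tabtop",(307,113),(424,290),.114),("tabbot",(301,150),(420,290),.085),
 ("stoptopL",(548,326),(118,92),.06),("stoptopR",(487,440),(138,235),.06)):
    print(nm,plane("scene",S(*s),z),plane("top",T(*t),z))
for t in((327,95),(470,80),(340,222),(485,205)):print("case",plane("top",T(*t),.06))
# stone,jaw corners
for t in((180,78),(262,73),(267,210),(183,214)):print("stone",plane("top",T(*t),.065))
for t in((290,77),(308,77),(322,207),(303,208)):print("jaw",plane("top",T(*t),.06))
im=np.load("pics/top0.npy");hsv=__import__("cv2").cvtColor(im,40+1)
print(im[208:222,258:272].sum(2))
E
```

```text
tri hub [ 0.6399 -0.0845  0.0825] knobtop [ 0.472  -0.0985  0.1267] tabtop [ 0.5362 -0.0889  0.109 ]
hubbolt [ 0.6459 -0.0779  0.09  ] [ 0.6402 -0.0864  0.09  ]
knobtop [ 0.4708 -0.0981  0.126 ] [ 0.4725 -0.0993  0.126 ]
knobbase [ 0.4722 -0.0968  0.08  ] [ 0.4596 -0.0988  0.08  ]
pivot [ 0.5802 -0.0877  0.087 ] [ 0.5793 -0.0917  0.087 ]
tabtop [ 0.5394 -0.0804  0.114 ] [ 0.5387 -0.0941  0.114 ]
tabbot [ 0.5441 -0.0825  0.085 ] [ 0.5401 -0.092   0.085 ]
stoptopL [0.5923 0.1172 0.06  ] [0.6925 0.1235 0.06  ]
stoptopR [0.6932 0.1221 0.06  ] [0.5873 0.1109 0.06  ]
case [ 0.6859 -0.029   0.06  ]
case [ 0.694  -0.1339  0.06  ]
case [ 0.5925 -0.0359  0.06  ]
case [ 0.6018 -0.1418  0.06  ]
stone [0.7007 0.0776 0.065 ]
stone [0.7027 0.0178 0.065 ]
stone [0.6023 0.0166 0.065 ]
stone [0.6012 0.0775 0.065 ]
jaw [ 0.7    -0.0023  0.06  ]
jaw [ 0.6996 -0.0155  0.06  ]
jaw [ 0.6038 -0.0231  0.06  ]
jaw [ 0.6035 -0.0093  0.06  ]
[[322 307 279 262 298 401 506 526 480 352 314 318 295 227]
 [310 283 249 259 314 428 521 522 468 358 316 303 283 239]
 [290 254 224 261 358 466 517 523 470 362 308 287 289 251]
 [262 242 241 271 365 486 520 523 483 375 282 255 257 237]
 [257 257 254 265 340 419 470 500 484 415 303 256 279 263]
 [284 268 245 272 328 358 397 438 444 425 334 302 303 302]
 [312 267 248 282 334 345 347 362 384 379 334 322 336 324]
 [308 254 252 300 332 352 338 351 359 350 315 322 329 331]
 [309 276 303 364 358 350 351 350 346 333 308 315 320 326]
 [295 302 383 456 435 387 383 381 373 340 309 310 315 313]
 [283 318 405 505 506 475 470 466 444 375 326 309 314 314]
 [296 305 376 483 524 520 528 525 501 456 379 322 309 304]
 [294 313 355 443 517 532 536 535 522 504 431 350 315 315]
 [305 319 344 421 499 523 533 529 531 519 468 360 328 331]]
```

Check: hub to knob is 0.168 m (0.170 expected), with the pivot and tab where the geometry puts them. Clamp yaw is about 0.075 and the handle is at about 0. I predict the lever tip at (0.543,-0.079) now, and at (0.545,-0.1075) once on tighten. I'll move to its +y side with the fingers shut and aligned to world y.

```bash
python3 -m crank '[[0,0.12,-0.25,0,0.014],[0,0.24,-0.5,0,0.028],[0,0.36,-0.75,0,0.042],[0,0.485,-1,0,0.0565]]' 10; python3 -m crank '[[0,0.12,-0.25,0,0],[0,0.24,-0.5,0,0],[0,0.36,-0.75,0,0],[0,0.485,-1,0,0]]'; python3 -m crank '[[0,0.15,-0.25,0,0],[0,0.3,-0.5,0,0],[0,0.45,-0.75,0,0],[0,0.6,-1,0,0]]';python3 -m crank '[[0,0.01,-0.25,-0.1,0],[0,0.01,-0.25,-0.3,0],[0,0.01,-0.25,-0.3,0]]'
```

```text
time: 0.6
position: [0.3233, 0.4076, 0.2222]
tool_rot: [0.005, -3.141, 0.001]
ft_force: [0.9, 0.1, 0.8]
grip_width: 0.632
grip_force: 0.0
time: 1.1
position: [0.4202, 0.2077, 0.2224]
tool_rot: [0.001, -3.142, -0.0]
ft_force: [1.0, 0.3, 0.2]
grip_width: 0.173
grip_force: 0.0
time: 1.6
position: [0.5404, 0.008, 0.2225]
tool_rot: [-0.001, 3.142, 0.001]
ft_force: [-0.1, 0.6, -0.4]
grip_width: 0.005
grip_force: 0.0
time: 1.98
position: [0.5391, -0.0407, 0.1596]
tool_rot: [-0.001, -3.135, 0.0]
ft_force: [-0.1, -0.0, 0.5]
grip_width: 0.002
grip_force: 0.0
```

```bash
python3 -m crank '[[0,0.02,0,-0.17,0],[0,0.02,0,-0.34,0],[0,0.02,0,-0.34,0]]'
python3 - <<'E'
from bench import *
import cv2
b=get_image("scene")[125:225,210:340,::-1]; cv2.imwrite("pics/c3.png",cv2.resize(b,None,fx=5,fy=5,interpolation=cv2.INTER_CUBIC))
E
```

```text
time: 2.35
position: [0.5445, -0.0392, 0.0936]
tool_rot: [0.003, -3.138, 0.0]
ft_force: [0.4, 0.2, 0.6]
grip_width: 0.005
grip_force: 0.0
```

View pics/c3.png

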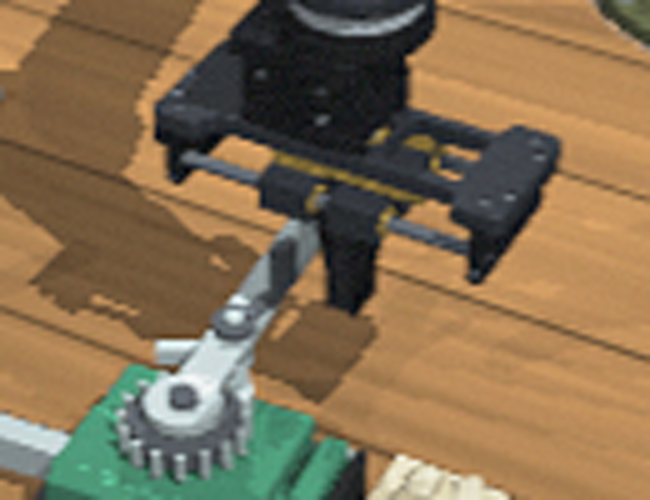

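The shut fingers stand just to the +y side of the tab (tab at crop (285,262), fingers at (350,270)). I'll push in -y in small steps.

```bash
for i in 1; do python3 -m crank '[[0,0,-0.05,0,0],[0,0,-0.1,0,0]]'; python3 -m crank '[[0,0,-0.03,0,0],[0,0,-0.06,0,0]]';python3 -m crank '[[0,0,-0.03,0,0],[0,0,-0.06,0,0]]'; done | grep -E "pos|ft_"
```

```text
position: [0.547, -0.0614, 0.0964]
ft_force: [-0.1, 0.0, -0.6]
position: [0.5458, -0.0722, 0.095]
ft_force: [-1.1, 2.0, 1.5]
position: [0.5457, -0.0842, 0.0945]
ft_force: [-0.2, 2.7, 0.6]
```

```bash
(python3 -m crank '[[0,0,-0.02,0,0],[0,0,-0.02,0,0]]'; python3 -m crank '[[0,0,-0.02,0,0],[0,0,-0.02,0,0]]') | grep -E "pos|ft_"
```

```text
position: [0.5462, -0.0891, 0.0946]
ft_force: [-0.2, 0.5, -0.2]
position: [0.5465, -0.0923, 0.0947]
ft_force: [1.8, 3.4, -0.6]
```

```bash
(python3 -m crank '[[0,0,-0.015,0,0],[0,0,-0.015,0,0]]'; python3 -m crank '[[0,0,-0.015,0,0],[0,0,-0.015,0,0]]';python3 -m crank '[[0,0,-0.015,0,0],[0,0,-0.015,0,0]]') | grep -E "pos|ft_"
```

```text
position: [0.5467, -0.0947, 0.0948]
ft_force: [3.7, 4.3, -0.9]
position: [0.5472, -0.097, 0.0949]
ft_force: [4.7, 5.2, -0.6]
position: [0.5466, -0.1011, 0.0949]
ft_force: [3.4, 3.8, -0.5]
```

```bash
python3 -m crank '[[0,0,0.15,0,0],[0,0,0.3,0,0],[0,0,0.3,0.3,0],[0,-0.2,0.3,0.5,0]]'
python3 - <<'E'
from bench import *
import cv2,numpy as np
s=get_image("scene")[125:225,210:340,::-1]; t=get_image("top")[160:260,210:340,::-1]
f=lambda a:cv2.resize(a,None,fx=4.5,fy=4.5,interpolation=cv2.INTER_CUBIC)[:,:]
cv2.imwrite("pics/c4.png",cv2.resize(np.vstack([s,t]),None,fx=3,fy=3,interpolation=cv2.INTER_CUBIC))
E
```

```text
time: 4.9
position: [0.5068, -0.0429, 0.1965]
tool_rot: [0.0, 3.14, -0.006]
ft_force: [-1.1, 1.4, 0.3]
grip_width: 0.002
grip_force: 0.0
```

View pics/c4.png

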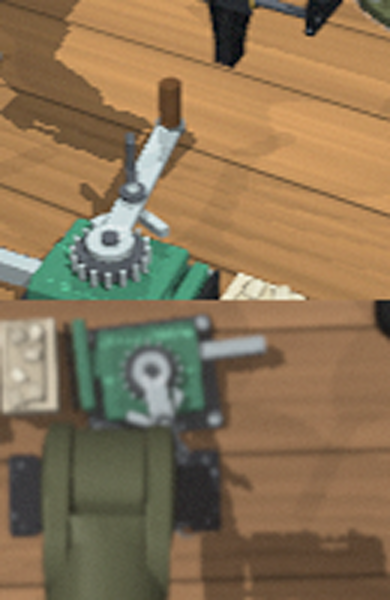

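The lever has flipped: its tab is now on the far side of the handle, with the tab top at crop (129,135) and the knob top at (170,83). I'll measure its angle.

Run:
```python
from h import *
P=lambda x,y:(210+x/3-.3,125+y/3-.3)
k=plane("scene",P(170,83),.126);t=plane("scene",P(129,135),.114);p=plane("scene",P(133,187),.087)
print(k,t,p)
hub=np.array([.640,-.086]);a=lambda v:np.arctan2(-v[1],-v[0])
d=k[:2]-hub;ha=a(d);print("r",np.hypot(*d),"handle world",ha,"joint",ha-.075)
pv=hub+d/np.hypot(*d)*.061;l=t[:2]-pv;print(pv,np.hypot(*l),"sel",a(l)-ha+.38)
```

```text
[ 0.47324691 -0.11701234  0.126     ] [ 0.54507438 -0.11875115  0.114     ] [ 0.57767035 -0.0962529   0.087     ]
r 0.169612377192519 handle world 0.18387683020870194 joint 0.10887683020870194
[ 0.58002832 -0.09715339] 0.041088220111043836 sel 0.7495947078218792
```

The selector is at about 0.75 (tighten side) and the handle at about 0.11. Now I'll work out the rows for the knob and go over it with the gripper open.

```bash
cat >> h.py <<'E'
def K(j): 
    f=j+.075;return np.array([.640-.17*np.cos(f),-.086-.17*np.sin(f)])
def tab(j0,js):
    for j in js: print("%.2f"%j,np.round((K(j)-K(j0))/.2,3),round((j-j0)/2/np.pi,4))
E
python3 -c "
from h import *
tab(.11,[.2,.3,.4,.5,.6,.65]);print();tab(.65,[.45,.25,.05,-.15,-.35]);tab(-.35,[-.5,-.65]);print()
tab(-.65,[-.5,-.35,-.2,-.05,.1]);tab(.1,[.25,.4,.55,.65])"
python3 -m crank '[[0.6,-0.08,-0.19,0,0.0146],[0.6,-0.168,-0.37,0,0.0293],[0.6,-0.168,-0.37,-0.2,0.0293],[0.6,-0.168,-0.37,-0.4,0.0293],[0.6,-0.168,-0.37,-0.52,0.0293]]'
python3 -m crank '[[0.6,0,0,0,0],[0.6,0,0,0,0]]'; python3 -m crank '[[0.2,0,0,0,0],[0.2,0,0,0,0],[0.2,0,0,0,0],[0.2,0,0,0,0]]' 10
```

```text
0.20 [ 0.017 -0.074] 0.0143
0.30 [ 0.045 -0.155] 0.0302
0.40 [ 0.08  -0.232] 0.0462
0.50 [ 0.122 -0.306] 0.0621
0.60 [ 0.172 -0.375] 0.078
0.65 [ 0.199 -0.407] 0.0859

0.45 [-0.099  0.138] -0.0318
0.25 [-0.169  0.292] -0.0637
0.05 [-0.207  0.458] -0.0955
-0.15 [-0.211  0.627] -0.1273
-0.35 [-0.182  0.794] -0.1592
-0.50 [0.044 0.12 ] -0.0239
-0.65 [0.105 0.231] -0.0477

-0.50 [-0.061 -0.112] 0.0239
-0.35 [-0.105 -0.231] 0.0477
-0.20 [-0.13  -0.356] 0.0716
-0.05 [-0.136 -0.484] 0.0955
0.10 [-0.124 -0.61 ] 0.1194
0.25 [ 0.032 -0.123] 0.0239
0.40 [ 0.081 -0.241] 0.0477
0.55 [ 0.148 -0.349] 0.0716
0.65 [ 0.201 -0.416] 0.0875
time: 5.62
position: [0.4698, -0.1168, 0.0877]
tool_rot: [0.286, -3.124, 0.001]
ft_force: [0.8, -0.5, 0.3]
grip_width: 0.492
grip_force: 0.0
time: 5.88
position: [0.4725, -0.1162, 0.0911]
tool_rot: [-0.288, 3.128, -0.001]
ft_force: [0.3, 0.2, 0.3]
grip_width: 0.59
grip_force: 0.0
time: 6.38
position: [0.4725, -0.116, 0.091]
tool_rot: [-0.289, 3.128, -0.001]
ft_force: [-0.8, 0.0, 1.7]
grip_width: 0.248
grip_force: 9.5
```

The knob is gripped (21.6 mm). First tightening swing:

```bash
(python3 -m crank '[[0.2,0.017,-0.074,0,0.0143],[0.2,0.045,-0.155,0,0.0302]]'; python3 -m crank '[[0.2,0.035,-0.077,0,0.016],[0.2,0.077,-0.151,0,0.0319],[0.2,0.127,-0.22,0,0.0478],[0.2,0.154,-0.252,0,0.0557]]') | grep -vE rot
```

```text
time: 6.62
position: [0.4811, -0.146, 0.0909]
ft_force: [-1.0, 1.3, 2.0]
grip_width: 0.247
grip_force: 10.0
time: 7.12
position: [0.5112, -0.1959, 0.0908]
ft_force: [-6.2, 3.0, 1.0]
grip_width: 0.252
grip_force: 10.0
```

```bash
(python3 -m crank '[[0.2,-0.099,0.138,0,-0.0285],[0.2,-0.169,0.292,0,-0.057],[0.2,-0.207,0.458,0,-0.0855],[0.2,-0.211,0.627,0,-0.114],[0.2,-0.182,0.794,0,-0.1425]]'; python3 -m crank '[[0.2,0.044,0.12,0,-0.0285],[0.2,0.105,0.231,0,-0.0557],[0.2,0.105,0.231,0,-0.0644]]') | grep -vE xx
python3 - <<'E'
from bench import *
import cv2,numpy as np
np.save("pics/s5.npy",get_image("scene"));im=np.load("pics/s5.npy")[125:285,190:360,::-1]
cv2.imwrite("pics/c5.png",cv2.resize(im,None,fx=3.5,fy=3.5,interpolation=cv2.INTER_CUBIC))
E
```

```text
time: 7.75
position: [0.4741, -0.0383, 0.091]
tool_rot: [-0.281, -3.127, 0.001]
ft_force: [0.2, -2.4, 0.5]
grip_width: 0.251
grip_force: 10.0
time: 8.12
position: [0.4974, 0.0117, 0.0909]
tool_rot: [0.89, 3.013, 0.004]
ft_force: [-0.8, 2.4, 2.9]
grip_width: 0.247
grip_force: 10.0
```

View pics/c5.png

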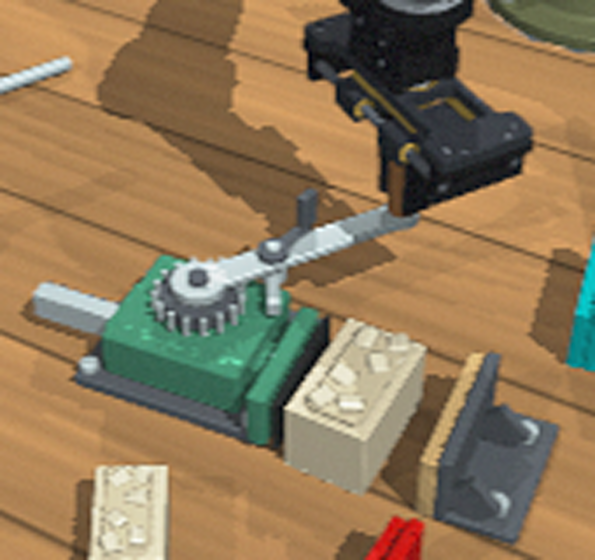

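The jaw has moved out slightly, the handle is back at about -0.65, and the lever stays on tighten. Running-free force was 6.9 N, as expected. Full swing next.

```bash
(python3 -m crank '[[0.2,-0.061,-0.112,0,0.0239],[0.2,-0.105,-0.231,0,0.0477],[0.2,-0.13,-0.356,0,0.0716],[0.2,-0.136,-0.484,0,0.0955],[0.2,-0.124,-0.61,0,0.1194]]'; python3 -m crank '[[0.2,0.032,-0.123,0,0.0239],[0.2,0.081,-0.241,0,0.0477]]'; python3 -m crank '[[0.2,0.067,-0.108,0,0.0239],[0.2,0.12,-0.175,0,0.0398]]') | grep -vE rot
python3 - <<'E'
from bench import *
import cv2,numpy as np
np.save("pics/s6.npy",get_image("scene"));im=np.load("pics/s6.npy")[125:285,190:360,::-1]
cv2.imwrite("pics/c6.png",cv2.resize(im,None,fx=3.5,fy=3.5,interpolation=cv2.INTER_CUBIC))
E
```

```text
time: 8.8
position: [0.4702, -0.1114, 0.0908]
ft_force: [-1.3, 9.2, 4.7]
grip_width: 0.247
grip_force: 10.0
time: 9.05
position: [0.4858, -0.1604, 0.0908]
ft_force: [-5.0, 7.2, 7.9]
grip_width: 0.248
grip_force: 10.0
time: 9.3
position: [0.5098, -0.1967, 0.0908]
ft_force: [-7.8, 2.9, 10.1]
grip_width: 0.249
grip_force: 10.0
```

View pics/c6.png

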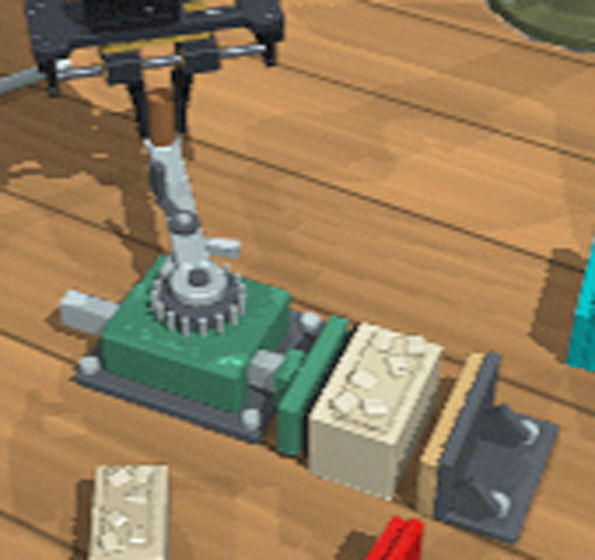

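The jaw has carried the stone towards the stop, with a visible gap left (stone bottom corner (392,497), wood foot (422,488)). I'll estimate the gap and swing back in the same step.

```bash
python3 - <<'E'
from h import *
P=lambda x,y:(190+x/3.5-.3,125+y/3.5-.3)
for n,p,z in(("stone bot",(392,497),0),("stop bot",(422,488),0),("stone topnear",(400,445),.065),("stone topfar",(440,352),.065),("stop topnear",(425,462),.06),("stop topfar",(472,352),.06)):print(n,plane("scene",P(*p),z))
E
(python3 -m crank '[[0.2,-0.099,0.138,0,-0.0285],[0.2,-0.169,0.292,0,-0.057],[0.2,-0.207,0.458,0,-0.0855],[0.2,-0.211,0.627,0,-0.114],[0.2,-0.182,0.794,0,-0.1425]]'; python3 -m crank '[[0.2,0.044,0.12,0,-0.0285],[0.2,0.105,0.231,0,-0.0557],[0.2,0.105,0.231,0,-0.0644]]') | grep -vE rot
```

```text
stone bot [0.69028124 0.10011535 0.        ]
stop bot [0.67305245 0.11476478 0.        ]
stone topnear [0.69802763 0.10556378 0.065     ]
stone topfar [0.60762725 0.09386557 0.065     ]
stop topnear [0.6991523  0.12422074 0.06      ]
stop topfar [0.59207144 0.11170817 0.06      ]
time: 9.98
position: [0.4737, -0.039, 0.0908]
ft_force: [0.0, -2.4, 0.1]
grip_width: 0.25
grip_force: 10.0
time: 10.35
position: [0.497, 0.011, 0.0907]
ft_force: [-1.1, 3.2, 2.2]
grip_width: 0.247
grip_force: 10.0
```

About 18 mm of gap is left, i.e. about 0.9 rad plus the squeeze. Swing to 0.05, then small steps watching the tangential force.

```bash
cat >> h.py <<'E'
def ft():
    s=get_state();p=s["position"][:2];f=np.arctan2(-.086-p[1],.640-p[0]);F=s["ft_force"]
    print("j %.3f Ft %.1f r %.4f fz %.1f"%(f-.075,-F[0]*np.sin(f)+F[1]*np.cos(f),np.hypot(.64-p[0],-.086-p[1]),F[2]))
E
python3 -c "
from h import *
tab(-.65,[-.5,-.36,-.22,-.08,.05]);tab(.05,[.1,.15,.2,.25,.3,.35,.4,.45,.5,.55,.6,.65])"
python3 -m crank '[[0.2,-0.061,-0.112,0,0.0239],[0.2,-0.103,-0.223,0,0.046],[0.2,-0.127,-0.339,0,0.068],[0.2,-0.136,-0.458,0,0.091],[0.2,-0.13,-0.568,0,0.1114]]' | grep ft_; python3 -c "from h import *;ft()"
```

```text
-0.50 [-0.061 -0.112] 0.0239
-0.36 [-0.102 -0.223] 0.0462
-0.22 [-0.128 -0.339] 0.0684
-0.08 [-0.137 -0.458] 0.0907
0.05 [-0.13  -0.568] 0.1114
0.10 [ 0.006 -0.042] 0.008
0.15 [ 0.015 -0.084] 0.0159
0.20 [ 0.025 -0.125] 0.0239
0.25 [ 0.038 -0.165] 0.0318
0.30 [ 0.052 -0.205] 0.0398
0.35 [ 0.069 -0.244] 0.0477
0.40 [ 0.087 -0.283] 0.0557
0.45 [ 0.108 -0.32 ] 0.0637
0.50 [ 0.13  -0.356] 0.0716
0.55 [ 0.154 -0.391] 0.0796
0.60 [ 0.18  -0.425] 0.0875
0.65 [ 0.207 -0.458] 0.0955
ft_force: [-2.7, 7.8, 3.7]
j 0.025 Ft 8.0 r 0.1717 fz 3.7
```

```bash
q(){ grep zz; python3 -c "from h import *;ft()"; }
python3 -m crank '[[0.2,0.006,-0.042,0,0.008]]'|q; python3 -m crank '[[0.2,0.009,-0.042,0,0.008]]'|q; python3 -m crank '[[0.2,0.01,-0.041,0,0.008]]'|q; python3 -m crank '[[0.2,0.013,-0.04,0,0.008]]'|q
```

```text
j 0.080 Ft 8.1 r 0.1717 fz 6.5
j 0.126 Ft 7.9 r 0.1716 fz 7.5
j 0.175 Ft 6.9 r 0.1715 fz 6.4
j 0.225 Ft 7.7 r 0.1714 fz 7.3
```

```bash
q(){ grep zz; python3 -c "from h import *;ft()"; }
python3 -m crank '[[0.2,0.014,-0.04,0,0.008]]'|q; python3 -m crank '[[0.2,0.017,-0.039,0,0.008]]'|q
```

```text
j 0.275 Ft 6.9 r 0.1713 fz 7.3
j 0.325 Ft 8.4 r 0.1712 fz 7.2
```

```bash
q(){ grep zz; python3 -c "from h import *;ft()"; }
python3 -m crank '[[0.2,0.018,-0.039,0,0.008]]'|q; python3 -m crank '[[0.2,0.01,-0.019,0,0.004]]'|q
```

```text
j 0.375 Ft 8.0 r 0.1711 fz 6.5
j 0.400 Ft 8.6 r 0.1711 fz 8.0
```

```bash
q(){ grep zz; python3 -c "from h import *;ft()"; }
python3 -m crank '[[0.2,0.011,-0.018,0,0.004]]'|q; python3 -m crank '[[0.2,0.011,-0.018,0,0.004]]'|q
```

```text
j 0.421 Ft 9.9 r 0.1711 fz 9.1
j 0.444 Ft 10.3 r 0.1710 fz 9.4
```

```bash
q(){ grep zz; python3 -c "from h import *;ft()"; }
python3 -m crank '[[0.2,0.011,-0.018,0,0.004]]'|q; python3 -m crank '[[0.2,0.012,-0.018,0,0.004]]'|q
```

```text
j 0.466 Ft 12.0 r 0.1710 fz 11.1
j 0.489 Ft 12.1 r 0.1709 fz 11.0
```

```bash
q(){ grep zz; python3 -c "from h import *;ft()"; }
python3 -m crank '[[0.2,0.006,-0.009,0,0.002]]'|q; python3 -m crank '[[0.2,0.004,-0.006,0,0.0013]]'|q
```

```text
j 0.501 Ft 12.8 r 0.1709 fz 11.7
j 0.508 Ft 12.3 r 0.1709 fz 11.6
```

The handle has clearly stiffened (about 12.5–13 N against 7–8 N running free). I'll ease back slightly, release and lift away.

```bash
python3 -m crank '[[0.2,-0.01,0.015,0,-0.003],[0.2,-0.01,0.015,0,-0.003],[0.6,-0.01,0.015,0,-0.003],[0.6,-0.01,0.015,0,-0.003],[0.6,-0.01,0.015,0,-0.003]]'; python3 -m crank '[[0.6,-0.01,0,0.2,0],[0.6,-0.01,0,0.45,0],[0.6,-0.1,-0.1,0.6,0],[0.6,-0.1,-0.1,0.6,0]]'
python3 - <<'E'
from bench import *
import cv2,numpy as np
s=get_image("scene")[125:285,190:360,::-1]
cv2.imwrite("pics/c7.png",cv2.resize(s,None,fx=3.5,fy=3.5,interpolation=cv2.INTER_CUBIC))
E
```

```text
time: 13.35
position: [0.4987, -0.1802, 0.0905]
tool_rot: [0.934, -2.999, -0.001]
ft_force: [-0.2, 1.3, 0.8]
grip_width: 0.506
grip_force: 0.6
time: 13.85
position: [0.4797, -0.2039, 0.2135]
tool_rot: [-0.926, 2.997, -0.007]
ft_force: [-0.7, -0.4, -0.5]
grip_width: 0.6
grip_force: 0.0
```

View pics/c7.png

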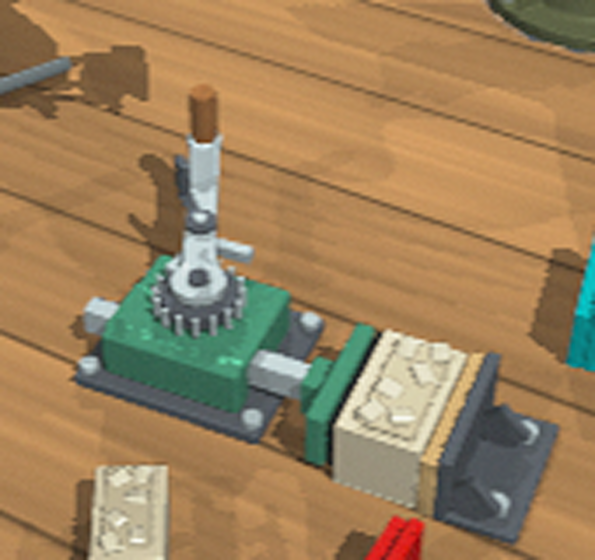

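The stone sits flush between the jaw pad (about (350,400)) and the wooden face (about (455,420)). The lever is on the tighten side and the gripper is clear, so I'm handing in.

```bash
python3 -c "from bench import *;print(close_job())"
```

```text
the job is handed in; nothing more can be done
None
```

I flipped the lever to tighten and worked the ratchet until the stone sat flush against the stop; the last pull took about 12.5–13 N at the knob, against 7–8 N running free. The gripper was clear and the job was handed in at about 14 s; no verdict came back.

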